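Knock a taper-shank carrying handle into a specimen puck and load the puck on the stage

TASK

Stand the red-capped handle's tapered shank in the socket of the specimen puck, let go of it, and drive it home with a few firm, measured taps of the closed fingers on its cap, so that friction alone holds it; do not hammer it. Then lift the puck by that handle and set it down flat, without dropping it, in the round nest of the black stage, handle still stuck fast and upright, and let go. Never touch the puck itself, and leave the blue-capped handle and the other things alone.

Things in the scene. Friction and masses are not known exactly. Their poses are not given: they have to be found in the camera images.
- handle_mid (a point): the red-capped handle, upright, 106 mm tall, 130 g: steel taper shank below (see handle_tip), steel collar 32 mm wide and 5 mm thick above it, then a black barrel 24 mm wide and 45 mm tall with a red cap of the same width, 10 mm thick. This point, the place to grip, is on the axis 76 mm above the shank's tip, 30 mm under the cap's top, 25 mm above the collar. z runs up the handle
- handle_cap: the red cap of that handle; its origin is the centre of the cap's underside, 96 mm above the shank's tip; its flat top is 10 mm higher
- handle_tip (a point): the lowest point of the red-capped handle's shank, on its axis. The shank is round, 46 mm long, 13 mm wide near its chamfered tip and 20 mm under the collar, 5 degrees a side
- puck: loose round aluminium specimen puck, 64 mm wide, 52 mm tall, 420 to 630 g, small polished specimens on its upper face and a tapered socket down its middle; stands in the ring of the blue block. Origin: centre of its underside, z up
- socket_mouth (a point): centre of the puck's upper face, on the socket's axis, 52 mm above its underside. The opening is 22 mm wide, with a slick taper inside. The shank drops in freely until 22 to 34 mm are inside (differs each time, cannot be seen), then binds; lightly set, it pulls out again, but three or four taps of 15 to 30 N drive it on by some mm and make it hold. It never goes in to its collar
- block: fixed blue block, 110 x 110 mm, 25 mm high, with a dark low steel ring (82 mm wide outside, 70 mm inside, 6 mm high) on it in which the puck stands. Origin: centre of its underside
- nest (a point): centre of the floor of the round nest on the fixed black stage: stage plate 150 x 150 mm, 20 mm high, with a bare aluminium ring on it 92 mm wide outside, 76 mm inside, 6 mm high. The floor inside the ring, white, is 20 mm above the bench
- rack: fixed grey rack, 60 x 160 x 55 mm high, with two loose holes 90 mm apart along its y axis, in which the red- and the blue-capped handles stand by their collars. Origin: centre of its underside
- spare_mid (a point): the blue-capped handle, same shape as the red one, standing in the rack's other hole; leave it there. This point lies 76 mm above its tip
- slide_box: wooden slide box, 60 x 85 x 32 mm, leave alone. Origin: centre of its underside
- oil_bottle: small amber bottle, 32 mm wide, 70 mm tall, leave alone. Origin: centre of its underside
- dish: small white dish, 84 mm wide, 20 mm tall, leave alone. Origin: centre of its underside

How it is judged:
On the way, in this order (a step that is already met when the one before it is completed fails the run):
1. the red-capped handle's shank stands at least 15 mm deep in the puck's socket, within about 8 degrees of the socket's axis (z of handle_tip in the frame of socket_mouth below -0.015 m and horizontal distance between handle_tip and puck below 0.006 m and angle between the z axis of handle_mid and the z axis of puck, either way round below 0.14 rad), for 0.1 s.
2. its cap is tapped from above with the fingers (firmly, 10 N or more) while it stands in the socket (contact force between the fingers and handle_cap above 10 N and z of the grasp point in the frame of handle_cap above 0.005 m and z of handle_tip in the frame of socket_mouth below -0.018 m), for 0.02 s.
3. the puck hangs from the handle, its underside at least 20 mm above the block's floor (z of puck in the frame of block above 0.045 m and z of handle_tip in the frame of socket_mouth below -0.018 m and contact force between the fingers and handle above 1 N), for 0.2 s.
At the end, for the whole second after the job is handed in: The puck stands flat (within 3 degrees) on the floor of the black stage's nest, inside the ring (within 9 mm of its centre, at most 3 mm above the floor), at rest, with the red-capped handle let go and still stuck in its socket: shank at least 18 mm deep and within 5 degrees of the socket's axis (horizontal distance between puck and nest below 0.009 m and z of puck in the frame of nest below 0.003 m and angle between puck's own z axis and vertical below 0.06 rad and z of handle_tip in the frame of socket_mouth below -0.018 m and angle between the z axis of handle_mid and the z axis of puck, either way round below 0.09 rad and linear speed of puck below 0.01 m/s and contact force between the fingers and handle below 0.1 N); the robot touches nothing.
It fails at once if the handle is hammered: the fingers strike or press its cap with more than 50 N (contact force between the fingers and handle_cap above 50 N).
It fails at once if the puck is dropped: the handle is let go while the puck hangs more than 12 mm above the nest's floor (contact force between the fingers and handle below 0.1 N and horizontal distance between puck and nest below 0.04 m and z of puck in the frame of nest above 0.012 m).
It fails at once if the fingers or the arm touch the puck itself (contact force between any of the arm, the fingers and puck above 1 N).
It fails at once if the blue-capped handle is disturbed (moved by more than 10 mm) (distance of spare_mid from where it was at the start of the episode above 0.01 m).
It fails at once if the slide box, the bottle or the dish is shifted by more than 10 mm (distance of any of slide_box, oil_bottle, dish from where it was at the start of the episode above 0.01 m).
It also fails if it takes over 72 s, if anything falls off the work surface, if the arm or the gripper's body presses on something with over 40 N, if the wrist force passes 120 N, or if a joint passes its speed limit or range.

ROBOT

A 6-joint arm with a two-finger parallel gripper is mounted at the origin on the work surface. World frame = base frame: x ahead of the robot, y to its left, z up, the work surface at z = 0. Lengths are in m, angles in rad, forces in N, time in s.
With the tool pointing down it reaches from about 0.3 to 0.875 m from the base axis. Payload 6.4 kg.
Tool frame: the origin (TCP) lies midway between the tips of the shut fingers; the grasp point (between the pads) lies 19 mm behind it; z points along the fingers, y is the line along which they close (so a half turn about z gives the same grasp; the last joint's range is limited). The gripper opens to 85 mm and grips with 20 to 120 N. Pads are 22 mm wide; open, the fingers measure 114 mm over their backs; the gripper's body (76 mm by 85 mm) begins 54 mm behind the grasp point. The pads swing forward as they close: fully open they stand 13 mm farther back than shut.
Start: joints at [-1.508, 0.181, 1.607, -0, 1.354, -0.206], TCP at [0.153, -0.554, 0.231] pointing down, gripper open.
Joint ranges: [-2.99, 2.99], [-0.89, 2.07], [0.3, 2.58], [-1.14, 4.28], [0, 2.63], [-3.12, 3.12]. Speed limits (rad/s): [2.57, 2.57, 3.01, 3.14, 3.14, 3.14].

INTERFACE

Orientations are given as a unit quaternion [x, y, z, w].
In Python, from bench import bot, optics gives the robot as it stands. The module is installed in compiled form; this text tells all that it offers.
- The arm moves only by the tool jog_arm, never from a script. Its argument "increments" is a list of rows, each an object of numbers: "dx", "dy", "dz": the shift along the tool's x, y, z in mm; "ax", "ay", "az": the turn, a rotation vector about the tool's x, y, z in degrees. A call has 1 to 20 rows; each row is the pose to reach, as a shift and turn from the pose commanded when the call began, along the tool's axes at that moment; what a row does not reach only later rows make up. A row lasts 1/8 s, in which the tool goes at most 62.5 mm and 10.7 degrees, less where a joint would pass 70% of its speed; a pose out of reach is approached as far as the arm can. A call with a gripper value outside its range is refused whole. "gripper" is the opening, from 0 (shut) to 1 (fully open), set as the call begins (left out, the last holds). The fingers move at their own pace and stop on an object; the grip force is fixed at half the most. Time passes only in rows, so rows that repeat a pose let the fingers close. It gives the time, the measured TCP pose, the force, the opening and the grip force at its end, in the units of the state.
- bot.get_state(): the state, without advancing time (a new reading comes with each control period).
- optics.read_camera(name): name is "side" or "top"; returns (picture, depth): 400x640x3 uint8, red, green, blue; 400x640 float32, m along the optical axis (not along the pixel's ray), 0 where there is no reading.
- optics.get_calibration(name): a dict with "vfov" (degrees; the focal length in pixels is half the picture's height over the tangent of half this angle, whatever the lens; pixels are square), "cx", "cy" (the principal point, pixels), "k1" (the pictures are not rectified: a ray, as slopes to the right and down, at radius r is drawn at 1 + k1 r^2 times it, then the intrinsics apply), "rvec" (rotation vector, rad) and "tvec" (3), from world to camera coordinates, as OpenCV has them. Camera axes: x right, y down, z forward; pixel columns grow to the right and rows downward; lengths in m; the calibration is good to about 2 mm. A picture is of the moment at which its call begins. get_calibration takes no time and is no camera call.
- bot.job_done(): hands the job in; it is judged then, once.
The state is a dict: "t": time; "qpos": joint angles; "qvel": joint speeds; "tau": joint torques, N m; "tcp_pos": TCP position; "tool_rot": TCP orientation; "contact_force": force on the tool from outside, world axes, zero at the start; "ft_torque": the same for the moment, N m; "width": opening from 0.0 (shut) to 1.0 (fully open); "gripper_force": force on a finger pad.
Only numpy, scipy, OpenCV 4.12 (cv2) and the standard library are available. Lean on these libraries where they do the work, as an engineer would, in place of code of your own. Each camera call takes 0.05 s, during which the arm holds its last target. There are 200 camera calls.

## Working session

There is one attempt and no reset: what is moved stays moved. The work goes in short steps, Python scripts to look and compute and a tool call to move; the robot and the scene stay as the last step left them, time stands still between calls to the robot, and variables do not carry over. Pictures are saved under pics/ and viewed, at most 10 in all, crops included, and the job is handed in when it is done.

Besides the shell and the picture viewer there is one more tool, called after "Call:" by a JSON object that holds its "name" and its "arguments", one argument or row to a line. jog_arm: Moves the arm, as the interface text tells. Its arguments: {"type":"object","properties":{"increments":{"type":"array"},"gripper":{"type":"number"}},"required":["increments"]}

```bash
mkdir -p pics
cat > h.py <<'E'
import numpy as np, cv2
from bench import bot, optics
def cam(n):
    p,d=optics.read_camera(n); return p,d
class C:
    def __init__(s,n):
        c=optics.get_calibration(n); s.f=200/np.tan(np.radians(c['vfov'])/2); s.cx,s.cy,s.k=c['cx'],c['cy'],c['k1']
        s.R=cv2.Rodrigues(np.array(c['rvec'],float))[0]; s.t=np.array(c['tvec'],float).ravel(); s.o=-s.R.T@s.t
    def ray(s,uv):
        uv=np.atleast_2d(uv).astype(float); q=(uv-[s.cx,s.cy])/s.f; p=q.copy()
        for _ in range(20): p=q/(1+s.k*(p**2).sum(1,keepdims=True))
        return np.c_[p,np.ones(len(p))]
    def plane(s,uv,z):
        d=s.ray(uv)@s.R; return s.o+d*((z-s.o[2])/d[:,2])[:,None]
    def pts(s,uv,dep):
        return s.o+(s.ray(uv)*np.asarray(dep)[:,None])@s.R
    def proj(s,P):
        c=np.atleast_2d(P)@s.R.T+s.t; p=c[:,:2]/c[:,2:]; return p*(1+s.k*(p**2).sum(1,keepdims=True))*s.f+[s.cx,s.cy]
def cloud(n,d):
    v,u=np.nonzero(d>0); c=C(n); return np.c_[u,v],c.pts(np.c_[u,v],d[v,u])
E
python3 - <<'E'
from h import *
ims=[]
for n in('side','top'):
    p,d=cam(n); np.savez(n+'0.npz',p=p,d=d); c=C(n); print(n,c.o.round(3),c.f,c.R[2].round(2))
    cv2.imwrite(f'pics/{n}0.png',p[:,:,::-1])
print(bot.get_state())
E
```

```text
side [ 0.348 -0.508  0.802] 450.61325403750897 [ 0.32  0.53 -0.78]
top [ 0.364 -0.013  1.304] 479.71967199782887 [ 0.23 -0.01 -0.97]
{'t': 0.1, 'qpos': array([-1.50830399e+00,  1.81481836e-01,  1.60789634e+00,  1.18998780e-05,
        1.35378251e+00, -2.06286241e-01]), 'qvel': array([-0.00048632, -0.00259442, -0.00342499,  0.0009106 , -0.00263585,
        0.00089563]), 'tau': array([ 9.45951469e-04, -4.45877266e+01, -3.52235055e+01, -2.31828135e-04,
        4.20530123e-03, -2.85310229e-06]), 'tcp_pos': array([ 0.15269077, -0.55385248,  0.23047139]), 'tool_rot': array([ 9.90983210e-01,  1.33983817e-01,  6.21143115e-05, -7.81575062e-04]), 'contact_force': array([ 0.49362013, -0.43052011, -0.10686361]), 'ft_torque': array([ 0.0158175 , -0.03200837,  0.04846794]), 'gripper_force': 0.0, 'width': 0.99697691790526}
```

View pics/top0.png

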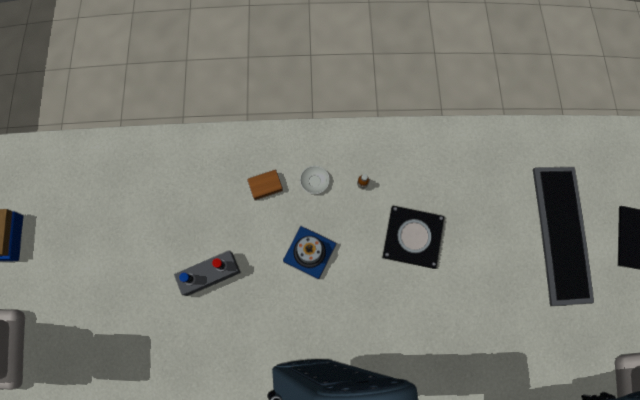

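View pics/side0.png

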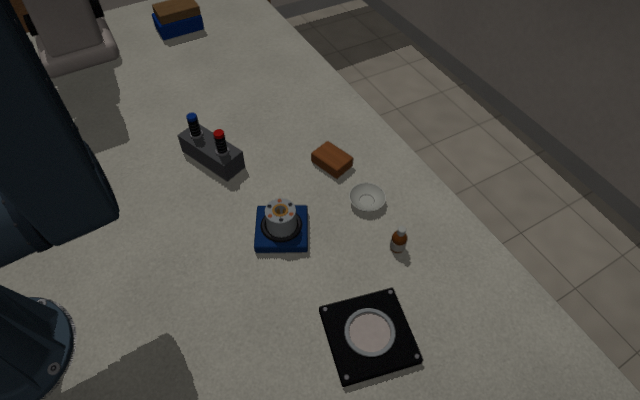

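The top view shows the red cap at (218,264), blue cap (187,278), puck (309,249) and nest (414,236). The side view shows the red cap at (219,135), puck top (281,210) and nest (370,332). Next I measure them.

```bash
cat > m.py <<'E'
from h import *
def meas(n,p,d,uvp,uvn):
    c=C(n); hsv=cv2.cvtColor(p,cv2.COLOR_RGB2HSV); H,S,V=[hsv[...,i].astype(int) for i in range(3)]
    uv,P=cloud(n,d); Z=np.zeros(d.shape); Z[uv[:,1],uv[:,0]]=P[:,2]; X=np.zeros(d.shape+(3,)); X[uv[:,1],uv[:,0]]=P
    vv,uu=np.mgrid[:400,:640]
    for nm,m in(('red',((H<6)|(H>174))&(S>180)&(V>90)),('blue',(abs(H-108)<10)&(S>150)&(V>60)&(Z>.1))):
        m=m&(Z>.095)&(Z<.2); m8=m.astype(np.uint8); k,l,s,ce=cv2.connectedComponentsWithStats(m8)
        if k<2: print(n,nm,'none'); continue
        i=1+np.argmax(s[1:,4]); mm=l==i; print(n,nm,s[i],ce[i].round(1),'ztop',np.percentile(Z[mm],[50,90]).round(4),end=' ')
        t=mm&(Z>.111)&(Z<.12)
        if t.any(): print('top',X[t].mean(0).round(4),t.sum(),end=' ')
        print('ray@.110',c.plane(ce[i],.110).round(4))
    m=(abs(Z-.077)<.006)&(np.hypot(uu-uvp[0],vv-uvp[1])<30)
    ctr,_=cv2.minEnclosingCircle(np.argwhere(m)[:,::-1].astype(np.float32)); e=cv2.fitEllipse(cv2.convexHull(np.argwhere(m)[:,::-1].astype(np.float32)))
    print(n,'puck',m.sum(),np.round(e,1) if 0 else e, c.plane(e[0],.077).round(4),'zmed',np.median(Z[m]).round(4))
    m=((S<70)&(V>95)&(np.hypot(uu-uvn[0],vv-uvn[1])<34)).astype(np.uint8); k,l,s,ce=cv2.connectedComponentsWithStats(m); i=1+np.argmax(s[1:,4])
    e=cv2.fitEllipse(cv2.convexHull(np.argwhere(l==i)[:,::-1].astype(np.float32)))
    print(n,'nest',s[i],e,c.plane(e[0],.026).round(4),'z',Z[int(e[0][1]),int(e[0][0])].round(4))
    return X
if __name__=='__main__':
    for n,a,b in(('side',(281,210),(370,332)),('top',(309,249),(414,236))):
        f=np.load(n+'0.npz'); meas(n,f['p'],f['d'],a,b)
E
python3 m.py
```

```text
side red [214 129   9   7  47] [218.1 132.4] ztop [0.1157 0.1173] top [0.5204 0.2377 0.1157] 47 ray@.110 [[0.5219 0.2439 0.11  ]]
side blue [187 113   9   6  43] [190.9 115.7] ztop [0.116  0.1176] top [0.486  0.3201 0.1162] 43 ray@.110 [[0.4873 0.3275 0.11  ]]
side puck 583 ((280.0415954589844, 211.64588928222656), (26.679079055786133, 31.4542293548584), 85.83077239990234) [[0.5537 0.0019 0.077 ]] zmed 0.0771
side nest [ 345  308   49   48 1584] ((369.31182861328125, 331.4850158691406), (45.567840576171875, 49.530181884765625), 123.08185577392578) [[ 0.5877 -0.2817  0.026 ]] z 0.021
top red [213 259   8   8  55] [216.3 262.5] ztop [0.1137 0.1159] top [0.5188 0.235  0.1139] 51 ray@.110 [[0.5191 0.236  0.11  ]]
top blue [179 273  10   9  68] [183.4 276.9] ztop [0.1132 0.1161] top [0.4848 0.3177 0.1141] 53 ray@.110 [[0.4846 0.3193 0.11  ]]
top puck 419 ((309.0301818847656, 249.0103302001953), (24.237897872924805, 24.288434982299805), 36.836483001708984) [[0.5515 0.0024 0.077 ]] zmed 0.0755
top nest [398 220  33  32 841] ((414.14654541015625, 235.67628479003906), (31.874589920043945, 33.04728317260742), 119.49170684814453) [[ 0.5861 -0.2835  0.026 ]] z 0.0154
```

```bash
cat > plan.py <<'E'
import sys
from h import *
from scipy.spatial.transform import Rotation as R
def plan(x,y,z,yaw):
    s=bot.get_state(); r=R.from_quat(s['tool_rot']); a=np.radians(yaw)
    g=R.from_matrix(np.array([[np.cos(a),np.sin(a),0],[np.sin(a),-np.cos(a),0],[0,0,-1]]))
    print('mm',(r.inv().apply(np.array([x,y,z])-s['tcp_pos'])*1000).round(1),'deg',np.degrees((r.inv()*g).as_rotvec()).round(2),'tcp',s['tcp_pos'].round(4),'t',round(s['t'],2),'F',s['contact_force'].round(1),'w',round(s['width'],3))
if __name__=='__main__': plan(*map(float,sys.argv[1:]))
E
python3 plan.py .5195 .2365 .2 112.4
```

```text
mm [ 563.5 -664.5   31.7] deg [-5.0e-02 -9.0e-02 -9.7e+01] tcp [ 0.1527 -0.5539  0.2305] t 0.1 F [ 0.5 -0.4 -0.1] w 0.997
```

Call:
{"name": "jog_arm", "arguments": {
  "increments": [
    {"dx":564,"dy":-664,"dz":0,"az":-97},
    {"dx":564,"dy":-664,"dz":0,"az":-97},
    {"dx":564,"dy":-664,"dz":0,"az":-97},
    {"dx":564,"dy":-664,"dz":0,"az":-97},
    {"dx":564,"dy":-664,"dz":0,"az":-97},
    {"dx":564,"dy":-664,"dz":0,"az":-97},
    {"dx":564,"dy":-664,"dz":0,"az":-97},
    {"dx":564,"dy":-664,"dz":0,"az":-97},
    {"dx":564,"dy":-664,"dz":0,"az":-97},
    {"dx":564,"dy":-664,"dz":0,"az":-97},
    {"dx":564,"dy":-664,"dz":0,"az":-97},
    {"dx":564,"dy":-664,"dz":0,"az":-97},
    {"dx":564,"dy":-664,"dz":0,"az":-97},
    {"dx":564,"dy":-664,"dz":0,"az":-97},
    {"dx":564,"dy":-664,"dz":0,"az":-97},
    {"dx":564,"dy":-664,"dz":0,"az":-97},
    {"dx":564,"dy":-664,"dz":30,"az":-97},
    {"dx":564,"dy":-664,"dz":30,"az":-97},
    {"dx":564,"dy":-664,"dz":30,"az":-97}
  ]
}}

```text
invalid input
```

```bash
python3 plan.py .5195 .2365 .07 112.4
python3 - <<'E'
from h import *
p,d=cam('side'); u=C('side').proj([.52,.237,.13])[0].astype(int); print(u)
a=p[max(0,u[1]-75):u[1]+75,max(0,u[0]-100):u[0]+100]; cv2.imwrite('pics/s1.png',cv2.resize(a[:,:,::-1],None,fx=4,fy=4))
np.savez('s1.npz',p=p,d=d)
E
```

```text
mm [ 563.5 -664.3  161.7] deg [-5.0e-02 -9.0e-02 -9.7e+01] tcp [ 0.1527 -0.5539  0.2305] t 0.1 F [ 0.5 -0.4 -0.1] w 0.997
[216 127]
```

View pics/s1.png

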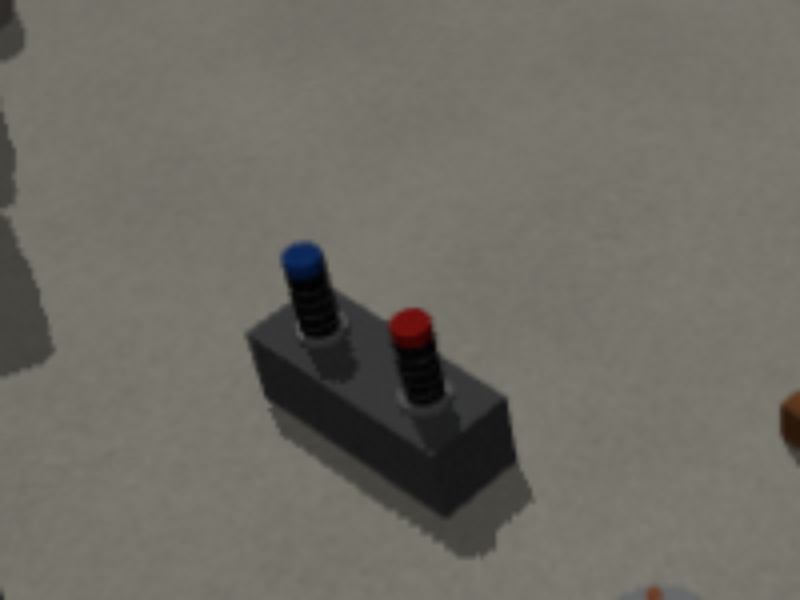

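The arm hasn't moved because the call was refused. The picture shows both handles upright in the rack, with the red cap at crop (411,328). I'll retry with smaller steps.

Call:
{"name": "jog_arm", "arguments": {
  "increments": [
    {"dx":40,"dy":-47,"dz":0,"ax":0,"ay":0,"az":-7},
    {"dx":80,"dy":-94,"dz":0,"ax":0,"ay":0,"az":-14},
    {"dx":120,"dy":-141,"dz":0,"ax":0,"ay":0,"az":-21},
    {"dx":160,"dy":-188,"dz":0,"ax":0,"ay":0,"az":-28},
    {"dx":200,"dy":-235,"dz":0,"ax":0,"ay":0,"az":-35},
    {"dx":240,"dy":-282,"dz":0,"ax":0,"ay":0,"az":-42}
  ],
  "gripper": 1
}}

```text
t: 0.9
tcp_pos: [0.3096, -0.2169, 0.2313]
tool_rot: [0.876, 0.482, 0.0, 0.0]
contact_force: [0.6, -0.5, 0.2]
width: 0.999
gripper_force: 0.0
```

```bash
python3 plan.py .5195 .2365 .2 112.4
```

```text
mm [495.3 -65.9  31.3] deg [ 3.000e-02  1.000e-02 -5.482e+01] tcp [ 0.3096 -0.2169  0.2313] t 0.9 F [ 0.6 -0.5  0.2] w 0.999
```

Call:
{"name": "jog_arm", "arguments": {
  "increments": [
    {"dx":60,"dy":-8,"dz":0,"ax":0,"ay":0,"az":-7},
    {"dx":120,"dy":-16,"dz":0,"ax":0,"ay":0,"az":-14},
    {"dx":180,"dy":-24,"dz":0,"ax":0,"ay":0,"az":-21},
    {"dx":240,"dy":-32,"dz":0,"ax":0,"ay":0,"az":-28},
    {"dx":300,"dy":-40,"dz":0,"ax":0,"ay":0,"az":-35},
    {"dx":360,"dy":-48,"dz":0,"ax":0,"ay":0,"az":-42},
    {"dx":420,"dy":-56,"dz":10,"ax":0,"ay":0,"az":-49},
    {"dx":475,"dy":-63,"dz":20,"ax":0,"ay":0,"az":-54.8},
    {"dx":495,"dy":-66,"dz":30,"ax":0,"ay":0,"az":-54.8},
    {"dx":495,"dy":-66,"dz":30,"ax":0,"ay":0,"az":-54.8}
  ]
}}

```text
t: 2.15
tcp_pos: [0.5195, 0.2349, 0.1997]
tool_rot: [0.557, 0.831, -0.001, -0.001]
contact_force: [-0.3, 0.0, -0.8]
width: 1.0
gripper_force: 0.0
```

```bash
python3 plan.py .5195 .2365 .072 112.4
```

```text
mm [  1.4   1.  127.7] deg [-0.17 -0.03 -0.07] tcp [0.5195 0.2349 0.1997] t 2.15 F [-0.3  0.  -0.8] w 1.0
```

Call:
{"name": "jog_arm", "arguments": {
  "increments": [
    {"dx":1.5,"dy":1,"dz":50,"ax":0,"ay":0,"az":0},
    {"dx":1.5,"dy":1,"dz":100,"ax":0,"ay":0,"az":0},
    {"dx":1.5,"dy":1,"dz":132,"ax":0,"ay":0,"az":0},
    {"dx":1.5,"dy":1,"dz":132,"ax":0,"ay":0,"az":0}
  ]
}}

```text
t: 2.65
tcp_pos: [0.5183, 0.234, 0.0671]
tool_rot: [0.558, 0.83, -0.002, -0.002]
contact_force: [-1.1, 0.1, -0.6]
width: 1.0
gripper_force: 0.0
```

Call:
{"name": "jog_arm", "arguments": {
  "increments": [
    {"dx":0,"dy":0,"dz":0},
    {"dx":0,"dy":0,"dz":0},
    {"dx":0,"dy":0,"dz":0},
    {"dx":0,"dy":0,"dz":0},
    {"dx":0,"dy":0,"dz":0},
    {"dx":0,"dy":0,"dz":0},
    {"dx":0,"dy":0,"dz":0},
    {"dx":0,"dy":0,"dz":0}
  ],
  "gripper": 0
}}

```text
invalid input
```

Call:
{"name": "jog_arm", "arguments": {
  "increments": [
    {"dx":2,"dy":0,"dz":0,"ax":0,"ay":0,"az":0},
    {"dx":2,"dy":0,"dz":0,"ax":0,"ay":0,"az":0},
    {"dx":2,"dy":0,"dz":0,"ax":0,"ay":0,"az":0},
    {"dx":2,"dy":0,"dz":0,"ax":0,"ay":0,"az":0},
    {"dx":2,"dy":0,"dz":0,"ax":0,"ay":0,"az":0},
    {"dx":2,"dy":0,"dz":0,"ax":0,"ay":0,"az":0},
    {"dx":2,"dy":0,"dz":0,"ax":0,"ay":0,"az":0},
    {"dx":2,"dy":0,"dz":0,"ax":0,"ay":0,"az":0}
  ],
  "gripper": 0
}}

```text
t: 3.65
tcp_pos: [0.5207, 0.2377, 0.0706]
tool_rot: [0.558, 0.83, 0.001, 0.001]
contact_force: [-0.1, -0.4, 6.5]
width: 0.264
gripper_force: 58.4
```

Call:
{"name": "jog_arm", "arguments": {
  "increments": [
    {"dx":2,"dy":0,"dz":-8,"ax":0,"ay":0,"az":0},
    {"dx":2,"dy":0,"dz":-30,"ax":0,"ay":0,"az":0},
    {"dx":2,"dy":0,"dz":-60,"ax":0,"ay":0,"az":0},
    {"dx":2,"dy":0,"dz":-100,"ax":0,"ay":0,"az":0},
    {"dx":2,"dy":0,"dz":-130,"ax":0,"ay":0,"az":0},
    {"dx":2,"dy":0,"dz":-130,"ax":0,"ay":0,"az":0}
  ]
}}

```text
t: 4.4
tcp_pos: [0.5207, 0.2398, 0.2023]
tool_rot: [0.558, 0.83, 0.002, 0.002]
contact_force: [-0.5, 1.7, -1.8]
width: 0.267
gripper_force: 58.9
```

```bash
python3 plan.py .5525 .002 .2 112.4
```

```text
mm [-232.2  -60.5    2.2] deg [ 0.32  0.05 -0.19] tcp [0.5207 0.2398 0.2023] t 4.4 F [-0.5  1.7 -1.8] w 0.267
```

Call:
{"name": "jog_arm", "arguments": {
  "increments": [
    {"dx":-30,"dy":-8,"dz":0,"ax":0,"ay":0,"az":0},
    {"dx":-75,"dy":-20,"dz":0,"ax":0,"ay":0,"az":0},
    {"dx":-125,"dy":-32,"dz":0,"ax":0,"ay":0,"az":0},
    {"dx":-175,"dy":-45,"dz":10,"ax":0,"ay":0,"az":0},
    {"dx":-215,"dy":-56,"dz":20,"ax":0,"ay":0,"az":0},
    {"dx":-232,"dy":-60.5,"dz":35,"ax":0,"ay":0,"az":0},
    {"dx":-232,"dy":-60.5,"dz":35,"ax":0,"ay":0,"az":0},
    {"dx":-232,"dy":-60.5,"dz":35,"ax":0,"ay":0,"az":0}
  ]
}}

```text
t: 5.4
tcp_pos: [0.5504, 0.0028, 0.1638]
tool_rot: [0.557, 0.83, 0.0, -0.001]
contact_force: [-0.0, 0.4, -1.9]
width: 0.264
gripper_force: 59.0
```

Run:
```python
from h import *
print(bot.get_state()['tcp_pos'])
o=[]
for n in('side','top'):
    p,d=cam(n); u=C(n).proj([.5525,.002,.11])[0].astype(int); print(n,u)
    np.savez(n+'2.npz',p=p,d=d)
    a=p[u[1]-50:u[1]+50,u[0]-50:u[0]+50]; o.append(cv2.resize(a[:,:,::-1],None,fx=4,fy=4))
cv2.imwrite('pics/s2.png',cv2.convertScaleAbs(np.hstack(o),alpha=1.6))
```

```text
[0.55040181 0.00284573 0.16381008]
side [278 201]
top [308 246]
```

View pics/s2.png

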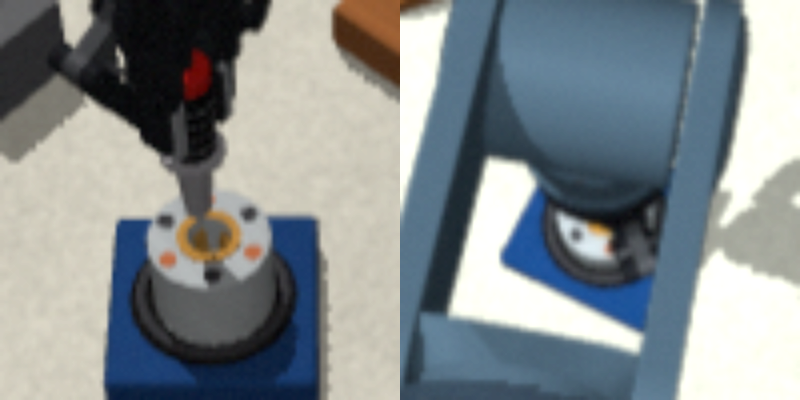

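The side crop (origin (228,151), scale 4) shows the socket ring centre at about (209,238), i.e. px (280.3,210.5). The shank tip is at about (201,214), i.e. px (278.3,204.5), and the handle hangs upright.

```bash
python3 - <<'E'
from h import *
c=C('side'); f=np.load('side2.npz'); d=f['d']
print('mouth',c.plane([[280.3,210.5],[280.3,211.2]],.077).round(4))
for z in (.099,.102,.105): print('tip',z,c.plane([278.3,204.5],z).round(4))
uv=np.array([[278,203],[278,200],[277,196],[277,192]]); print(c.pts(uv,[d[v,u] for u,v in uv]).round(4))
h=cv2.cvtColor(f['p'],cv2.COLOR_RGB2HSV).astype(int); vv,uu=np.mgrid[:400,:640]
m=(abs(h[...,0]-18)<8)&(h[...,1]>110)&(np.hypot(uu-280,vv-210)<10); P=c.pts(np.argwhere(m)[:,::-1],d[m]); print('ring px',np.argwhere(m)[:,::-1].min(0),np.argwhere(m)[:,::-1].max(0),m.sum())
E
python3 plan.py .5525 .002 .16 112.4
```

```text
mouth [[0.5554 0.0042 0.077 ]
 [0.5546 0.0026 0.077 ]]
tip 0.099 [[0.5523 0.0039 0.099 ]]
tip 0.102 [[0.5514 0.0017 0.102 ]]
tip 0.105 [[ 5.506e-01 -5.000e-04  1.050e-01]]
[[ 0.5496 -0.0021  0.1121]
 [ 0.5493 -0.0045  0.1244]
 [ 0.5467 -0.0078  0.1416]
 [ 0.5475 -0.0079  0.1532]]
ring px [272 204] [287 215] 99
mm [-1.5  1.1  4.6] deg [ 0.03 -0.   -0.1 ] tcp [0.5509 0.0029 0.1646] t 5.5 F [ 0.4  0.7 -1.1] w 0.262
```

Call:
{"name": "jog_arm", "arguments": {
  "increments": [
    {"dx":0,"dy":2.7,"dz":0,"ax":0,"ay":0,"az":0},
    {"dx":0,"dy":2.7,"dz":10,"ax":0,"ay":0,"az":0},
    {"dx":0,"dy":2.7,"dz":18,"ax":0,"ay":0,"az":0},
    {"dx":0,"dy":2.7,"dz":24,"ax":0,"ay":0,"az":0},
    {"dx":0,"dy":2.7,"dz":30,"ax":0,"ay":0,"az":0},
    {"dx":0,"dy":2.7,"dz":34,"ax":0,"ay":0,"az":0},
    {"dx":0,"dy":2.7,"dz":34,"ax":0,"ay":0,"az":0}
  ]
}}

```text
t: 6.38
tcp_pos: [0.5531, 0.0026, 0.13]
tool_rot: [0.558, 0.83, -0.0, -0.0]
contact_force: [-1.0, -0.1, 0.2]
width: 0.264
gripper_force: 59.0
```

Call:
{"name": "jog_arm", "arguments": {
  "increments": [
    {"dx":0,"dy":0,"dz":4,"ax":0,"ay":0,"az":0},
    {"dx":0,"dy":0,"dz":8,"ax":0,"ay":0,"az":0},
    {"dx":0,"dy":0,"dz":11,"ax":0,"ay":0,"az":0},
    {"dx":0,"dy":0,"dz":11,"ax":0,"ay":0,"az":0}
  ]
}}

```text
t: 6.88
tcp_pos: [0.5538, 0.0029, 0.1194]
tool_rot: [0.558, 0.83, 0.0, 0.0]
contact_force: [2.3, 2.3, -1.3]
width: 0.267
gripper_force: 59.3
```

Call:
{"name": "jog_arm", "arguments": {
  "increments": [
    {"dx":0.5,"dy":1.3,"dz":2,"ax":0,"ay":0,"az":0},
    {"dx":0.5,"dy":1.3,"dz":4,"ax":0,"ay":0,"az":0},
    {"dx":0.5,"dy":1.3,"dz":4,"ax":0,"ay":0,"az":0}
  ]
}}

```text
t: 7.25
tcp_pos: [0.5544, 0.0036, 0.1152]
tool_rot: [0.558, 0.83, 0.0, 0.0]
contact_force: [3.6, 3.2, -0.2]
width: 0.263
gripper_force: 59.3
```

Call:
{"name": "jog_arm", "arguments": {
  "increments": [
    {"dx":0.8,"dy":1.6,"dz":0,"ax":0,"ay":0,"az":0},
    {"dx":0.8,"dy":1.6,"dz":2,"ax":0,"ay":0,"az":0},
    {"dx":0.8,"dy":1.6,"dz":3,"ax":0,"ay":0,"az":0},
    {"dx":0.8,"dy":1.6,"dz":3,"ax":0,"ay":0,"az":0}
  ]
}}

```text
t: 7.75
tcp_pos: [0.5551, 0.0047, 0.1119]
tool_rot: [0.558, 0.83, -0.0, -0.0]
contact_force: [-0.4, -1.1, -1.4]
width: 0.264
gripper_force: 59.1
```

Call:
{"name": "jog_arm", "arguments": {
  "increments": [
    {"dx":0,"dy":0,"dz":1.5,"ax":0,"ay":0,"az":0},
    {"dx":0,"dy":0,"dz":3,"ax":0,"ay":0,"az":0},
    {"dx":0,"dy":0,"dz":3,"ax":0,"ay":0,"az":0}
  ]
}}

```text
t: 8.12
tcp_pos: [0.5552, 0.0047, 0.1093]
tool_rot: [0.558, 0.83, -0.0, -0.0]
contact_force: [-3.0, -2.4, 2.2]
width: 0.267
gripper_force: 59.5
```

Call:
{"name": "jog_arm", "arguments": {
  "increments": [
    {"dx":-0.2,"dy":-0.5,"dz":1,"ax":0,"ay":0,"az":0},
    {"dx":-0.2,"dy":-0.5,"dz":2,"ax":0,"ay":0,"az":0},
    {"dx":-0.2,"dy":-0.5,"dz":2,"ax":0,"ay":0,"az":0}
  ]
}}

```text
t: 8.5
tcp_pos: [0.5553, 0.0045, 0.1084]
tool_rot: [0.558, 0.83, 0.0, 0.0]
contact_force: [-4.9, -1.4, 9.1]
width: 0.26
gripper_force: 60.4
```

Call:
{"name": "jog_arm", "arguments": {
  "increments": [
    {"dx":0,"dy":0,"dz":-1,"ax":0,"ay":0,"az":0},
    {"dx":0,"dy":0,"dz":-1,"ax":0,"ay":0,"az":0},
    {"dx":0,"dy":0,"dz":-1,"ax":0,"ay":0,"az":0},
    {"dx":0,"dy":0,"dz":-1,"ax":0,"ay":0,"az":0},
    {"dx":0,"dy":0,"dz":-1,"ax":0,"ay":0,"az":0},
    {"dx":0,"dy":0,"dz":-1,"ax":0,"ay":0,"az":0}
  ],
  "gripper": 0.9
}}

```text
t: 9.25
tcp_pos: [0.5551, 0.0046, 0.1083]
tool_rot: [0.558, 0.83, 0.0, -0.0]
contact_force: [0.3, 0.1, -0.3]
width: 0.895
gripper_force: 0.0
```

Call:
{"name": "jog_arm", "arguments": {
  "increments": [
    {"dx":0,"dy":0,"dz":-30,"ax":0,"ay":0,"az":0},
    {"dx":0,"dy":0,"dz":-65,"ax":0,"ay":0,"az":0},
    {"dx":0,"dy":0,"dz":-85,"ax":0,"ay":0,"az":0},
    {"dx":0,"dy":0,"dz":-85,"ax":0,"ay":0,"az":0}
  ]
}}

```text
t: 9.75
tcp_pos: [0.5564, 0.0043, 0.1951]
tool_rot: [0.558, 0.83, 0.001, 0.002]
contact_force: [-0.2, -0.8, -0.4]
width: 0.898
gripper_force: 0.0
```

Call:
{"name": "jog_arm", "arguments": {
  "increments": [
    {"dx":0,"dy":0,"dz":0,"ax":0,"ay":0,"az":0},
    {"dx":0,"dy":0,"dz":0,"ax":0,"ay":0,"az":0},
    {"dx":0,"dy":0,"dz":0,"ax":0,"ay":0,"az":0},
    {"dx":0,"dy":0,"dz":0,"ax":0,"ay":0,"az":0},
    {"dx":0,"dy":0,"dz":0,"ax":0,"ay":0,"az":0},
    {"dx":0,"dy":0,"dz":0,"ax":0,"ay":0,"az":0},
    {"dx":0,"dy":0,"dz":0,"ax":0,"ay":0,"az":0},
    {"dx":0,"dy":0,"dz":0,"ax":0,"ay":0,"az":0}
  ],
  "gripper": 0
}}

```text
t: 10.75
tcp_pos: [0.5551, 0.0046, 0.1933]
tool_rot: [0.558, 0.83, 0.0, 0.0]
contact_force: [0.5, 0.7, -0.0]
width: -0.001
gripper_force: 0.0
```

Run:
```python
from h import *
print(bot.get_state()['tcp_pos'])
o=[]
for n in('side','top'):
    p,d=cam(n); u=C(n).proj([.5545,.004,.12])[0].astype(int); print(n,u)
    np.savez(n+'3.npz',p=p,d=d)
    a=p[u[1]-50:u[1]+50,u[0]-50:u[0]+50]; o.append(cv2.resize(a[:,:,::-1],None,fx=4,fy=4))
    c=C(n);h=cv2.cvtColor(p,cv2.COLOR_RGB2HSV).astype(int); vv,uu=np.mgrid[:400,:640]
    m=((h[...,0]<6)|(h[...,0]>174))&(h[...,1]>180)&(h[...,2]>70)&(np.hypot(uu-u[0],vv-u[1])<30)
    if m.any(): uv=np.argwhere(m)[:,::-1]; print(m.sum(),uv.mean(0),c.pts(uv,d[m]).mean(0),c.pts(uv,d[m])[:,2].max())
cv2.imwrite('pics/s3.png',cv2.convertScaleAbs(np.hstack(o),alpha=1.6))
```

```text
[0.55510647 0.0045799  0.19330958]
side [278 197]
83 [277.19277108 186.24096386] [0.55406505 0.00469075 0.15302223] 0.15566348667774843
top [308 245]
```

View pics/s3.png

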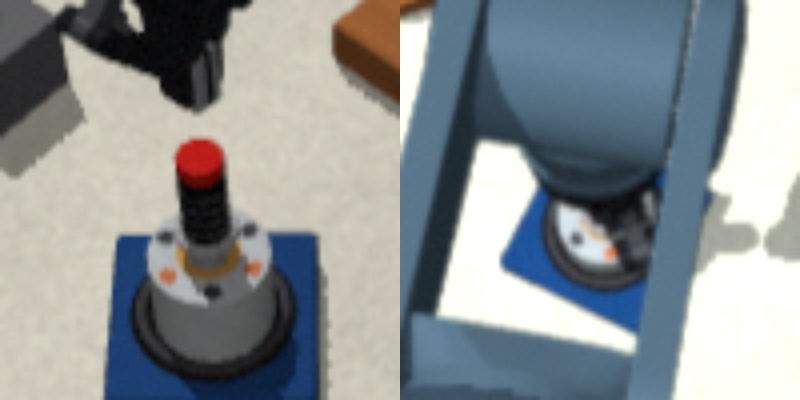

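The handle stands upright on its own in the socket, with the cap at crop (200,162) and its top at z≈0.153–0.155. The shut fingers are directly above it. I'll approach gently.

Call:
{"name": "jog_arm", "arguments": {
  "increments": [
    {"dx":0,"dy":0,"dz":15,"ax":0,"ay":0,"az":0},
    {"dx":0,"dy":0,"dz":28,"ax":0,"ay":0,"az":0},
    {"dx":0,"dy":0,"dz":34,"ax":0,"ay":0,"az":0},
    {"dx":0,"dy":0,"dz":34,"ax":0,"ay":0,"az":0}
  ]
}}

```text
t: 11.35
tcp_pos: [0.5545, 0.0047, 0.1583]
tool_rot: [0.558, 0.83, -0.0, -0.001]
contact_force: [-0.0, 0.5, -1.2]
width: 0.001
gripper_force: 0.0
```

Call:
{"name": "jog_arm", "arguments": {
  "increments": [
    {"dx":0,"dy":0,"dz":2,"ax":0,"ay":0,"az":0},
    {"dx":0,"dy":0,"dz":4,"ax":0,"ay":0,"az":0},
    {"dx":0,"dy":0,"dz":5,"ax":0,"ay":0,"az":0},
    {"dx":0,"dy":0,"dz":5,"ax":0,"ay":0,"az":0}
  ]
}}

```text
t: 11.85
tcp_pos: [0.5551, 0.0046, 0.1543]
tool_rot: [0.558, 0.83, 0.0, 0.0]
contact_force: [0.2, 1.1, -0.4]
width: -0.001
gripper_force: 0.0
```

Call:
{"name": "jog_arm", "arguments": {
  "increments": [
    {"dx":0,"dy":0,"dz":1.5,"ax":0,"ay":0,"az":0},
    {"dx":0,"dy":0,"dz":3,"ax":0,"ay":0,"az":0},
    {"dx":0,"dy":0,"dz":3,"ax":0,"ay":0,"az":0}
  ]
}}

```text
t: 12.22
tcp_pos: [0.5563, 0.0044, 0.1529]
tool_rot: [0.558, 0.83, 0.001, 0.001]
contact_force: [0.2, -0.0, 7.3]
width: 0.003
gripper_force: 3.6
```

Call:
{"name": "jog_arm", "arguments": {
  "increments": [
    {"dx":0,"dy":0,"dz":1.5,"ax":0,"ay":0,"az":0},
    {"dx":0,"dy":0,"dz":3,"ax":0,"ay":0,"az":0},
    {"dx":0,"dy":0,"dz":3,"ax":0,"ay":0,"az":0}
  ]
}}

```text
t: 12.6
tcp_pos: [0.5578, 0.0041, 0.1521]
tool_rot: [0.558, 0.83, 0.001, 0.003]
contact_force: [-2.0, 0.3, 16.8]
width: 0.003
gripper_force: 8.7
```

Call:
{"name": "jog_arm", "arguments": {
  "increments": [
    {"dx":0,"dy":0,"dz":-8,"ax":0,"ay":0,"az":0},
    {"dx":0,"dy":0,"dz":-8,"ax":0,"ay":0,"az":0},
    {"dx":0,"dy":0,"dz":-3,"ax":0,"ay":0,"az":0},
    {"dx":0,"dy":0,"dz":0,"ax":0,"ay":0,"az":0},
    {"dx":0,"dy":0,"dz":1,"ax":0,"ay":0,"az":0},
    {"dx":0,"dy":0,"dz":1,"ax":0,"ay":0,"az":0}
  ]
}}

```text
t: 13.35
tcp_pos: [0.5577, 0.0041, 0.1513]
tool_rot: [0.558, 0.83, 0.001, 0.003]
contact_force: [-4.0, 0.9, 25.0]
width: -0.001
gripper_force: 12.2
```

Call:
{"name": "jog_arm", "arguments": {
  "increments": [
    {"dx":0,"dy":0,"dz":-9,"ax":0,"ay":0,"az":0},
    {"dx":0,"dy":0,"dz":-9,"ax":0,"ay":0,"az":0},
    {"dx":0,"dy":0,"dz":-4,"ax":0,"ay":0,"az":0},
    {"dx":0,"dy":0,"dz":-1,"ax":0,"ay":0,"az":0},
    {"dx":0,"dy":0,"dz":1,"ax":0,"ay":0,"az":0},
    {"dx":0,"dy":0,"dz":1,"ax":0,"ay":0,"az":0}
  ]
}}

```text
t: 14.1
tcp_pos: [0.5579, 0.0041, 0.1505]
tool_rot: [0.558, 0.83, 0.001, 0.003]
contact_force: [-4.9, 1.7, 27.7]
width: 0.002
gripper_force: 13.6
```

Call:
{"name": "jog_arm", "arguments": {
  "increments": [
    {"dx":0,"dy":0,"dz":-10,"ax":0,"ay":0,"az":0},
    {"dx":0,"dy":0,"dz":-10,"ax":0,"ay":0,"az":0},
    {"dx":0,"dy":0,"dz":-4,"ax":0,"ay":0,"az":0},
    {"dx":0,"dy":0,"dz":-1,"ax":0,"ay":0,"az":0},
    {"dx":0,"dy":0,"dz":0.5,"ax":0,"ay":0,"az":0},
    {"dx":0,"dy":0,"dz":0.5,"ax":0,"ay":0,"az":0}
  ]
}}

```text
t: 14.85
tcp_pos: [0.5576, 0.0041, 0.1499]
tool_rot: [0.558, 0.83, 0.001, 0.003]
contact_force: [-5.8, 1.6, 29.0]
width: -0.0
gripper_force: 14.3
```

Call:
{"name": "jog_arm", "arguments": {
  "increments": [
    {"dx":0,"dy":0,"dz":-10,"ax":0,"ay":0,"az":0},
    {"dx":0,"dy":0,"dz":-10,"ax":0,"ay":0,"az":0},
    {"dx":0,"dy":0,"dz":-4,"ax":0,"ay":0,"az":0},
    {"dx":0,"dy":0,"dz":-1,"ax":0,"ay":0,"az":0},
    {"dx":0,"dy":0,"dz":0.3,"ax":0,"ay":0,"az":0},
    {"dx":0,"dy":0,"dz":0.3,"ax":0,"ay":0,"az":0}
  ]
}}

```text
t: 15.6
tcp_pos: [0.5573, 0.0042, 0.1491]
tool_rot: [0.558, 0.83, 0.001, 0.002]
contact_force: [-6.8, 1.3, 27.9]
width: -0.002
gripper_force: 13.7
```

Call:
{"name": "jog_arm", "arguments": {
  "increments": [
    {"dx":0,"dy":0,"dz":-20,"ax":0,"ay":0,"az":0},
    {"dx":0,"dy":0,"dz":-50,"ax":0,"ay":0,"az":0},
    {"dx":0,"dy":0,"dz":-50,"ax":0,"ay":0,"az":0}
  ]
}}

```text
t: 15.98
tcp_pos: [0.5562, 0.0044, 0.1965]
tool_rot: [0.558, 0.83, 0.001, 0.001]
contact_force: [-0.0, 0.5, 0.2]
width: 0.001
gripper_force: 0.0
```

Call:
{"name": "jog_arm", "arguments": {
  "increments": [
    {"dx":0,"dy":0,"dz":0,"ax":0,"ay":0,"az":0},
    {"dx":0,"dy":0,"dz":0,"ax":0,"ay":0,"az":0},
    {"dx":0,"dy":0,"dz":0,"ax":0,"ay":0,"az":0},
    {"dx":0,"dy":0,"dz":0,"ax":0,"ay":0,"az":0},
    {"dx":0,"dy":0,"dz":0,"ax":0,"ay":0,"az":0}
  ],
  "gripper": 0.9
}}

```text
t: 16.6
tcp_pos: [0.5551, 0.0046, 0.1953]
tool_rot: [0.558, 0.83, -0.0, -0.0]
contact_force: [0.2, -0.7, -0.3]
width: 0.897
gripper_force: 0.0
```

```bash
python3 - <<'E'
from h import *
n='side';p,d=cam(n); u=C(n).proj([.5545,.004,.12])[0].astype(int)
c=C(n);h=cv2.cvtColor(p,cv2.COLOR_RGB2HSV).astype(int); vv,uu=np.mgrid[:400,:640]
m=((h[...,0]<6)|(h[...,0]>174))&(h[...,1]>180)&(h[...,2]>70)&(np.hypot(uu-u[0],vv-u[1])<30)
uv=np.argwhere(m)[:,::-1]; print(m.sum(),uv.mean(0),c.pts(uv,d[m]).mean(0),c.pts(uv,d[m])[:,2].max())
E
python3 plan.py .555 .0045 .109 112.4
```

```text
87 [277.59770115 187.50574713] [0.55451387 0.00440246 0.14936278] 0.1525484773685819
mm [-0.1 -0.1 86.4] deg [-0.  -0.  -0.2] tcp [0.5551 0.0046 0.1954] t 16.65 F [-0.5 -0.1 -0.1] w 0.899
```

Call:
{"name": "jog_arm", "arguments": {
  "increments": [
    {"dx":0,"dy":0,"dz":40,"ax":0,"ay":0,"az":0},
    {"dx":0,"dy":0,"dz":75,"ax":0,"ay":0,"az":0},
    {"dx":0,"dy":0,"dz":87,"ax":0,"ay":0,"az":0},
    {"dx":0,"dy":0,"dz":87,"ax":0,"ay":0,"az":0}
  ]
}}

```text
t: 17.15
tcp_pos: [0.5549, 0.0046, 0.1082]
tool_rot: [0.558, 0.83, -0.0, -0.001]
contact_force: [1.3, -0.2, 0.0]
width: 0.905
gripper_force: 0.0
```

Call:
{"name": "jog_arm", "arguments": {
  "increments": [
    {"dx":0,"dy":0,"dz":0,"ax":0,"ay":0,"az":0},
    {"dx":0,"dy":0,"dz":0,"ax":0,"ay":0,"az":0},
    {"dx":0,"dy":0,"dz":0,"ax":0,"ay":0,"az":0},
    {"dx":0,"dy":0,"dz":0,"ax":0,"ay":0,"az":0},
    {"dx":0,"dy":0,"dz":0,"ax":0,"ay":0,"az":0},
    {"dx":0,"dy":0,"dz":0,"ax":0,"ay":0,"az":0},
    {"dx":0,"dy":0,"dz":0,"ax":0,"ay":0,"az":0}
  ],
  "gripper": 0
}}

```text
t: 18.02
tcp_pos: [0.5556, 0.0044, 0.1096]
tool_rot: [0.558, 0.83, 0.0, 0.001]
contact_force: [-1.9, -0.5, 5.2]
width: 0.268
gripper_force: 58.8
```

Call:
{"name": "jog_arm", "arguments": {
  "increments": [
    {"dx":0,"dy":0,"dz":-3,"ax":0,"ay":0,"az":0},
    {"dx":0,"dy":0,"dz":-7,"ax":0,"ay":0,"az":0},
    {"dx":0,"dy":0,"dz":-14,"ax":0,"ay":0,"az":0},
    {"dx":0,"dy":0,"dz":-24,"ax":0,"ay":0,"az":0},
    {"dx":0,"dy":0,"dz":-34,"ax":0,"ay":0,"az":0},
    {"dx":0,"dy":0,"dz":-44,"ax":0,"ay":0,"az":0},
    {"dx":0,"dy":0,"dz":-50,"ax":0,"ay":0,"az":0},
    {"dx":0,"dy":0,"dz":-50,"ax":0,"ay":0,"az":0},
    {"dx":0,"dy":0,"dz":-50,"ax":0,"ay":0,"az":0}
  ]
}}

```text
t: 19.15
tcp_pos: [0.5548, 0.0046, 0.1581]
tool_rot: [0.558, 0.83, -0.0, -0.0]
contact_force: [-0.2, 0.1, -6.5]
width: 0.269
gripper_force: 59.1
```

```bash
python3 - <<'E'
from h import *
s=bot.get_state(); print(s['tcp_pos'],s['contact_force'])
n='side';p,d=cam(n); u=C(n).proj([.5545,.004,.12])[0].astype(int); print(u)
np.savez('side4.npz',p=p,d=d)
cv2.imwrite('pics/s4.png',cv2.convertScaleAbs(cv2.resize(p[u[1]-60:u[1]+60,u[0]-60:u[0]+60,::-1],None,fx=4,fy=4),alpha=1.6))
E
python3 plan.py .5868 -.2826 .158 112.4
```

```text
[0.55479443 0.00462459 0.15812959] [-0.21290213  0.10115175 -6.5424787 ]
[278 197]
mm [-2.781e+02 -7.880e+01 -1.000e-01] deg [-0.04 -0.03 -0.2 ] tcp [0.5547 0.0047 0.158 ] t 19.2 F [ 0.   0.1 -5.3] w 0.264
```

View pics/s4.png

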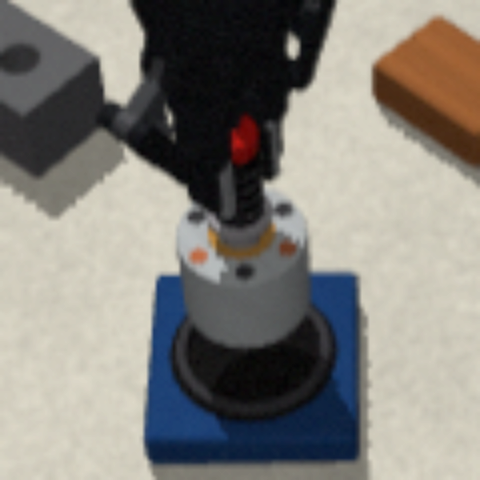

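The puck hangs from the handle clear of the ring, with its top centre at crop (242,237) and the black ring empty below it. I'll carry it to the nest.

Call:
{"name": "jog_arm", "arguments": {
  "increments": [
    {"dx":-8,"dy":-2,"dz":0,"ax":0,"ay":0,"az":0},
    {"dx":-26,"dy":-7,"dz":0,"ax":0,"ay":0,"az":0},
    {"dx":-52,"dy":-14,"dz":0,"ax":0,"ay":0,"az":0},
    {"dx":-82,"dy":-22,"dz":0,"ax":0,"ay":0,"az":0},
    {"dx":-112,"dy":-31,"dz":0,"ax":0,"ay":0,"az":0},
    {"dx":-142,"dy":-39,"dz":0,"ax":0,"ay":0,"az":0},
    {"dx":-172,"dy":-47,"dz":0,"ax":0,"ay":0,"az":0},
    {"dx":-202,"dy":-56,"dz":0,"ax":0,"ay":0,"az":0},
    {"dx":-232,"dy":-64,"dz":0,"ax":0,"ay":0,"az":0},
    {"dx":-256,"dy":-71,"dz":0,"ax":0,"ay":0,"az":0},
    {"dx":-271,"dy":-75,"dz":0,"ax":0,"ay":0,"az":0},
    {"dx":-277.3,"dy":-76.6,"dz":0,"ax":0,"ay":0,"az":0},
    {"dx":-277.3,"dy":-76.6,"dz":12,"ax":0,"ay":0,"az":0},
    {"dx":-277.3,"dy":-76.6,"dz":25,"ax":0,"ay":0,"az":0},
    {"dx":-277.3,"dy":-76.6,"dz":30,"ax":0,"ay":0,"az":0},
    {"dx":-277.3,"dy":-76.6,"dz":30,"ax":0,"ay":0,"az":0},
    {"dx":-277.3,"dy":-76.6,"dz":30,"ax":0,"ay":0,"az":0}
  ]
}}

```text
t: 21.32
tcp_pos: [0.5893, -0.2811, 0.1289]
tool_rot: [0.558, 0.83, -0.0, 0.0]
contact_force: [0.3, 1.1, -5.3]
width: 0.267
gripper_force: 59.1
```

```bash
python3 - <<'E'
from h import *
s=bot.get_state(); print(s['tcp_pos'],s['contact_force'])
n='side';p,d=cam(n); u=C(n).proj([.5885,-.281,.05])[0].astype(int); print(u,C(n).proj([[.5885,-.281,.097],[.5885,-.281,.026]]))
np.savez('side5.npz',p=p,d=d)
cv2.imwrite('pics/s5.png',cv2.convertScaleAbs(cv2.resize(p[u[1]-75:u[1]+75,u[0]-75:u[0]+75,::-1],None,fx=4,fy=4),alpha=1.6))
E
python3 plan.py .5885 -.281 .128 112.4
```

```text
[ 0.58929818 -0.28106263  0.12890305] [ 0.2754979  1.1423081 -5.330607 ]
[370 325] [[373.66690548 314.43279296]
 [369.49473173 330.94519439]]
mm [ 0.5 -0.7  1.1] deg [ 0.04  0.05 -0.19] tcp [ 0.5894 -0.2812  0.1291] t 21.38 F [-0.4  0.5 -5.6] w 0.263
```

View pics/s5.png

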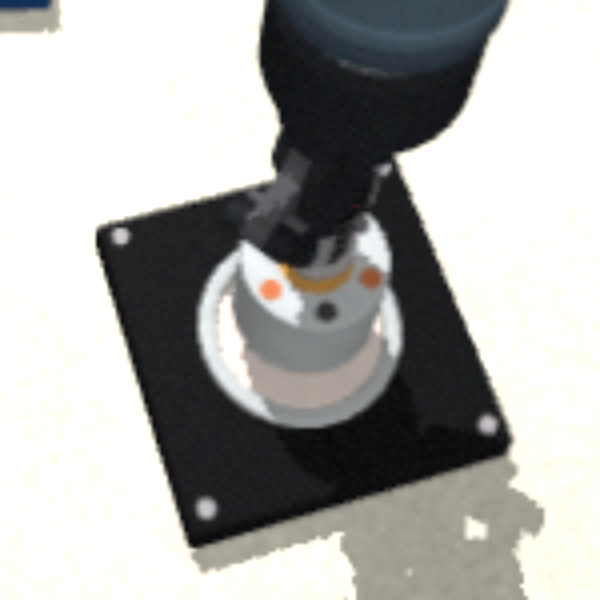

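Puck top centre is at px column 373.3 against 373.7 predicted, and the nest ring centre is at 370.1 against 369.5. That is aligned to within about 2 mm, so I lower it.

Call:
{"name": "jog_arm", "arguments": {
  "increments": [
    {"dx":0,"dy":0,"dz":6,"ax":0,"ay":0,"az":0},
    {"dx":0,"dy":0,"dz":12,"ax":0,"ay":0,"az":0},
    {"dx":0,"dy":0,"dz":17,"ax":0,"ay":0,"az":0},
    {"dx":0,"dy":0,"dz":21,"ax":0,"ay":0,"az":0},
    {"dx":0,"dy":0,"dz":21,"ax":0,"ay":0,"az":0}
  ]
}}

```text
t: 22.0
tcp_pos: [0.5886, -0.2809, 0.1069]
tool_rot: [0.558, 0.83, 0.0, -0.001]
contact_force: [0.3, 1.0, -5.6]
width: 0.266
gripper_force: 59.2
```

Call:
{"name": "jog_arm", "arguments": {
  "increments": [
    {"dx":0,"dy":0,"dz":1.5,"ax":0,"ay":0,"az":0},
    {"dx":0,"dy":0,"dz":3,"ax":0,"ay":0,"az":0},
    {"dx":0,"dy":0,"dz":3,"ax":0,"ay":0,"az":0}
  ]
}}

```text
t: 22.38
tcp_pos: [0.5891, -0.2813, 0.1047]
tool_rot: [0.558, 0.83, -0.0, 0.0]
contact_force: [0.1, -0.3, -5.1]
width: 0.266
gripper_force: 59.5
```

Call:
{"name": "jog_arm", "arguments": {
  "increments": [
    {"dx":0,"dy":0,"dz":1,"ax":0,"ay":0,"az":0},
    {"dx":0,"dy":0,"dz":2,"ax":0,"ay":0,"az":0},
    {"dx":0,"dy":0,"dz":2,"ax":0,"ay":0,"az":0}
  ]
}}

```text
t: 22.75
tcp_pos: [0.5894, -0.2816, 0.1047]
tool_rot: [0.558, 0.83, -0.0, 0.001]
contact_force: [-3.5, 1.8, 7.6]
width: 0.265
gripper_force: 60.8
```

Call:
{"name": "jog_arm", "arguments": {
  "increments": [
    {"dx":0,"dy":0,"dz":-1.2,"ax":0,"ay":0,"az":0},
    {"dx":0,"dy":0,"dz":-1.2,"ax":0,"ay":0,"az":0}
  ]
}}

```text
t: 23.0
tcp_pos: [0.5893, -0.2814, 0.1047]
tool_rot: [0.558, 0.83, -0.0, 0.001]
contact_force: [-2.7, 1.4, 5.6]
width: 0.26
gripper_force: 60.0
```

Call:
{"name": "jog_arm", "arguments": {
  "increments": [
    {"dx":0,"dy":0,"dz":0,"ax":0,"ay":0,"az":0},
    {"dx":0,"dy":0,"dz":0,"ax":0,"ay":0,"az":0},
    {"dx":0,"dy":0,"dz":0,"ax":0,"ay":0,"az":0},
    {"dx":0,"dy":0,"dz":0,"ax":0,"ay":0,"az":0},
    {"dx":0,"dy":0,"dz":0,"ax":0,"ay":0,"az":0},
    {"dx":0,"dy":0,"dz":0,"ax":0,"ay":0,"az":0}
  ],
  "gripper": 0.9
}}

```text
t: 23.75
tcp_pos: [0.5889, -0.2811, 0.1037]
tool_rot: [0.558, 0.83, 0.0, -0.0]
contact_force: [0.1, 0.1, 0.8]
width: 0.901
gripper_force: 0.0
```

Call:
{"name": "jog_arm", "arguments": {
  "increments": [
    {"dx":0,"dy":0,"dz":-20,"ax":0,"ay":0,"az":0},
    {"dx":0,"dy":0,"dz":-60,"ax":0,"ay":0,"az":0},
    {"dx":0,"dy":0,"dz":-110,"ax":0,"ay":0,"az":0},
    {"dx":0,"dy":0,"dz":-140,"ax":0,"ay":0,"az":0},
    {"dx":0,"dy":0,"dz":-140,"ax":0,"ay":0,"az":0},
    {"dx":0,"dy":0,"dz":-140,"ax":0,"ay":0,"az":0}
  ]
}}

```text
t: 24.5
tcp_pos: [0.5886, -0.2808, 0.2434]
tool_rot: [0.558, 0.83, -0.0, -0.0]
contact_force: [0.4, 0.1, -0.6]
width: 0.896
gripper_force: 0.0
```

Run:
```python
from h import *
n='side';p,d=cam(n); c=C(n); u=c.proj([.5885,-.281,.05])[0].astype(int)
uv,P=cloud(n,d); m=(abs(P[:,2]-.072)<.006)&(np.hypot(P[:,0]-.588,P[:,1]+.281)<.045); print('puck top z',np.median(P[m,2]),P[m].mean(0),m.sum(),u)
cv2.imwrite('pics/s6.png',cv2.convertScaleAbs(cv2.resize(p[u[1]-75:u[1]+75,u[0]-75:u[0]+75,::-1],None,fx=4,fy=4),alpha=1.4))
```

```text
puck top z 0.07213172521931988 [ 0.58265877 -0.28499477  0.07199301] 683 [370 325]
```

View pics/s6.png

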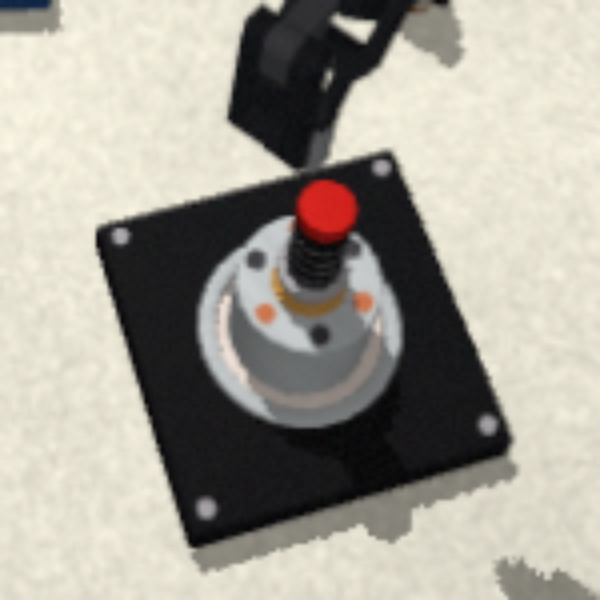

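The puck sits flat inside the nest ring, its top at z≈0.072 as it should be. The handle is upright in it (cap at crop (326,210)) and the gripper is clear.

```bash
python3 -c "
from bench import bot
print(bot.job_done())"
```

```text
the job is handed in; nothing more can be done
None
```

I handed the job in; it returned no verdict. The puck stands flat in the stage's nest (top at z≈0.072 m), with the red-capped handle upright and stuck in its socket after five taps (about 17–29 N at the end of each), and the gripper open and clear.

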